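# Check the drill-case hinges and bring the stiff one forward

## Robot

A 7-joint arm with a two-finger parallel gripper is mounted at the origin on a cart in front of the work surface, level with it; the furniture and walls round the work are solid. World frame = base frame: x ahead of the robot, y to its left, z up, the work surface at z = 0. Lengths are in mm, angles in rad, forces in N, time in s.
With the tool pointing down it reaches from about 425 to 875 mm from the base axis. Payload 8.4 kg.
Tool frame: the origin (TCP) lies between the finger pads; the fingertips stand 11 mm ahead of it and the grasp point (between the pads) lies 8 mm behind it; z points along the fingers, y is the line along which they close (so a half turn about z gives the same grasp; the last joint's range is limited). The gripper opens to 85 mm and grips with 20 to 120 N. Pads are 22 mm wide; open, the fingers measure 114 mm over their backs; the gripper's body (76 mm by 85 mm) begins 54 mm behind the grasp point. The pads swing forward as they close: fully open they stand 13 mm farther back than shut.
Start: joints at [-1.368, 0.333, 0.04, 1.465, -0.013, 1.343, -0.059], TCP at [193.207, 620.593, 242.308] pointing down, gripper open.
Joint ranges: [-2.58, 2.58], [-0.38, 2.09], [-1.3, 1.39], [0.25, 2.4], [-1.5, 4.64], [0.08, 2.09], [-2.65, 2.65]. Speed limits (rad/s): [2.22, 2.22, 2.79, 2.79, 3.14, 3.14, 3.14].

## Interface

Orientations are given as a rotation vector (axis times angle).
In Python, from plant import ctrl gives the robot as it stands.
- The arm moves only by the tool arm_command, never from a script. Its argument "deltas" is text: rows parted by semicolons, each of 5 numbers parted by spaces: the opening, from 0 (shut) to 1 (fully open), then the shift along the tool's x, y, z as a fraction of full scale, then the turn about the tool's z as a fraction of full scale. A call has 1 to 20 rows; each row is the pose to reach, as a shift and turn from the pose commanded when the call began, along the tool's axes at that moment, turning the shorter way round; what a row does not reach only later rows make up. Full scale, the value 1, is 0.15 m for a shift and 2 pi rad for a turn. A row lasts 1/10 s, in which the tool goes at most 50 mm and 8.59 degrees, less where a joint would pass 70% of its speed; a pose out of reach is approached as far as the arm can. A call with a number of a shift or a turn outside -1 to 1 is refused whole. A call with a gripper value outside its range is refused whole. The fingers move at their own pace and stop on an object; the grip force is fixed at half the most. Time passes only in rows, so rows that repeat a pose let the fingers close. It gives the time, the measured TCP pose, the force, the opening and the grip force at its end, in the units of the state.
- ctrl.sense(): the state, without advancing time (a new reading comes with each control period).
- ctrl.camera(name): name is "scene" or "top" or "wrist"; returns the picture (480x640x3 uint8, red, green, blue); there is no depth.
- ctrl.calibration(name): a dict with "camera_matrix" (3x3 intrinsics, pixels), "rvec" (rotation vector, rad) and "tvec" (3), from world to camera coordinates, as OpenCV has them; the wrist camera has in their place "T_tool_cam" (4x4, takes a point from camera to tool coordinates, whose origin is the TCP and whose axes are the flange's). Camera axes: x right, y down, z forward; pixel columns grow to the right and rows downward; lengths in mm; the calibration is good to about 2 mm. A picture is of the moment at which its call begins: read the wrist's pose just before it. calibration takes no time and is no camera call.
- ctrl.finish_job(): hands the job in; it is judged then, once.
The state is a dict: "clock": time; "joint_pos": joint angles; "qvel": joint speeds; "tau": joint torques, N m; "tcp_pos": TCP position; "ee_rot": TCP orientation; "force": force on the tool from outside, world axes, zero at the start; "moment": the same for the moment, N m; "grip_width": finger opening in mm; "grasp_force": force on a finger pad.
Only numpy, scipy, OpenCV 4.12 (cv2) and the standard library are available. Lean on these libraries where they do the work, as an engineer would, in place of code of your own. Each camera call takes 0.05 s, during which the arm holds its last target. There are 200 camera calls.

## Task

The three steel drill cases are due for their hinge check: lift the lid of every one to find out whether it swings freely. Leave each case that swings freely where it stands with its lid fully open, ready for its drills to be counted; shut any stiff one again and push it forward to the front of the bench, a corner at a time if need be, until its front face sits square against the stop bar there, ready to be taken for rework. Keep every case on its base and leave the tools round about alone.

Things in the scene. Friction and masses are not known exactly. Their poses are not given: they have to be found in the camera images.
- case_a: one of three outwardly alike flat drill cases of grey sheet steel, loose, about 1 kg: 90 (x) x 130 (y) x 44 mm high shut (tray 32, lid 12), lip at the middle of the lid's front. Origin: centre of underside; +x to the back (hinge) face at +45 mm, front face at -45 mm, towards the robot. Hinge line along y in the back face, 33 mm up. Front and back are plain and upright to 32 mm
- case_a_lid (a joint): angle in rad of that case's lid on its rear hinge: 0 shut, 1.57 upright, 1.92 fully open at its stop. Lid 0.14 kg. A free lid let go below upright falls shut, and beyond upright falls back to the stop and stays open. A stiff hinge drags (about 1.5 N more at the lip) and its lid stays at whatever angle it is left
- case_a_lip (a point): lower front edge of that lid's steel thumb lip, middle of its 56 mm width. The lip sticks out 16 mm from the front face and is 4 mm thick; shut, its underside is 32 mm above the bench: a fingertip leaning forward fits under it. It turns with the lid, 106 mm from the hinge line
- case_b: one of three outwardly alike flat drill cases of grey sheet steel, loose, about 1 kg: 90 (x) x 130 (y) x 44 mm high shut (tray 32, lid 12), lip at the middle of the lid's front. Origin: centre of underside; +x to the back (hinge) face at +45 mm, front face at -45 mm, towards the robot. Hinge line along y in the back face, 33 mm up. Front and back are plain and upright to 32 mm
- case_b_lid (a joint): angle in rad of that case's lid on its rear hinge: 0 shut, 1.57 upright, 1.92 fully open at its stop. Lid 0.14 kg. A free lid let go below upright falls shut, and beyond upright falls back to the stop and stays open. A stiff hinge drags (about 1.5 N more at the lip) and its lid stays at whatever angle it is left
- case_b_lip (a point): lower front edge of that lid's steel thumb lip, middle of its 56 mm width. The lip sticks out 16 mm from the front face and is 4 mm thick; shut, its underside is 32 mm above the bench: a fingertip leaning forward fits under it. It turns with the lid, 106 mm from the hinge line
- case_c: one of three outwardly alike flat drill cases of grey sheet steel, loose, about 1 kg: 90 (x) x 130 (y) x 44 mm high shut (tray 32, lid 12), lip at the middle of the lid's front. Origin: centre of underside; +x to the back (hinge) face at +45 mm, front face at -45 mm, towards the robot. Hinge line along y in the back face, 33 mm up. Front and back are plain and upright to 32 mm
- case_c_lid (a joint): angle in rad of that case's lid on its rear hinge: 0 shut, 1.57 upright, 1.92 fully open at its stop. Lid 0.14 kg. A free lid let go below upright falls shut, and beyond upright falls back to the stop and stays open. A stiff hinge drags (about 1.5 N more at the lip) and its lid stays at whatever angle it is left
- case_c_lip (a point): lower front edge of that lid's steel thumb lip, middle of its 56 mm width. The lip sticks out 16 mm from the front face and is 4 mm thick; shut, its underside is 32 mm above the bench: a fingertip leaning forward fits under it. It turns with the lid, 106 mm from the hinge line
- stop_bar: straight aluminium box section, 25 x 25 mm and 640 mm long, screwed to the bench along its front edge, between cases and robot. Origin: centre of its underside; y along it; +x away from the robot: its face towards the cases is at x = +12.5 mm. The lip of a shut case passes over it. (Behind the middle case, 50 mm or more from its back, stands a fixed clamp fixture 104 mm high.)
- driver_flat: bystander: screwdriver with red handle, 233 mm long, 34 mm high, lying right of the cases; origin at the centre of its underside
- micrometer: bystander: outside micrometer, 124 x 43 x 15 mm, lying left of the cases, towards the robot; origin at the centre of its underside

How it is judged:
By the outcome, as a careful person would: the job done as asked, in the order asked, and still so for the second after the job is handed in, with the robot touching nothing.
It also fails if it takes over 72 s, if anything falls off the work surface, if the arm or the gripper's body presses on something with over 40 N, if the wrist force passes 120 N, or if a joint passes its speed limit or range.

## Working session

There is one attempt and no reset: what is moved stays moved. The work goes in short steps, Python scripts to look and compute and a tool call to move; the robot and the scene stay as the last step left them, time stands still between calls to the robot, and variables do not carry over. Pictures are saved under pics/ and viewed, at most 10 in all, crops included, and the job is handed in when it is done.

Besides the shell and the picture viewer there is one more tool, called after ">>>" by a JSON object that holds its "op" and its "data". arm_command: Moves the arm, as the interface text tells. Shift numbers are shares of 0.15 m and turn numbers shares of 2 pi rad, none past 1 either way. Its arguments: {"type":"object","properties":{"deltas":{"type":"string"}},"required":["deltas"]}

```bash
ls; mkdir -p pics; python3 - <<'E'
from plant import ctrl
import cv2,numpy as np
s=ctrl.sense();print({k:np.round(v,3) for k,v in s.items()})
for n in("top","scene"):
    cv2.imwrite(f"pics/{n}0.png",cv2.cvtColor(ctrl.camera(n),cv2.COLOR_RGB2BGR)); print(ctrl.calibration(n))
print(ctrl.calibration("wrist"))
E
```

```text
pics
{'clock': np.float64(0.0), 'joint_pos': array([-1.368,  0.334,  0.04 ,  1.466, -0.013,  1.343, -0.058]), 'qvel': array([-0.   ,  0.002, -0.   , -0.   ,  0.001,  0.001, -0.001]), 'tau': array([ 1.0000e-03, -6.5857e+01,  1.3660e+00, -4.0555e+01,  1.7000e-02,
        1.3000e-02, -0.0000e+00]), 'tcp_pos': array([193.114, 620.217, 241.432]), 'ee_rot': array([-4.720e-01, -3.106e+00,  2.000e-03]), 'force': array([-0.157,  0.21 , -0.21 ]), 'moment': array([ 0.023, -0.021,  0.026]), 'grasp_force': np.float64(0.0), 'grip_width': np.float64(85.208)}
{'camera_matrix': array([[549.57783818,   0.        , 308.26597389],
       [  0.        , 549.57783818, 239.84284611],
       [  0.        ,   0.        ,   1.        ]]), 'rvec': array([ 2.15945467, -2.15059801,  0.08723994]), 'tvec': array([ -18.85620584,  528.98859091, 1215.95757626])}
{'camera_matrix': array([[559.15982305,   0.        , 332.21176046],
       [  0.        , 559.15982305, 237.17667342],
       [  0.        ,   0.        ,   1.        ]]), 'rvec': array([ 2.14093973, -0.68160006,  0.34628198]), 'tvec': array([-447.89117516,  208.85969528, 1319.44250433])}
{'camera_matrix': array([[330.66315852,   0.        , 322.33003829],
       [  0.        , 330.66315852, 237.07538194],
       [  0.        ,   0.        ,   1.        ]]), 'T_tool_cam': array([[-2.57112425e-04, -9.51937444e-01, -3.06292405e-01,
         7.74754900e+01],
       [ 9.99999629e-01,  7.16841616e-06, -8.61713218e-04,
        -8.22599655e-01],
       [ 8.22492709e-04, -3.06292513e-01,  9.51937088e-01,
        -1.31053454e+02],
       [ 0.00000000e+00,  0.00000000e+00,  0.00000000e+00,
         1.00000000e+00]])}
```

View pics/top0.png

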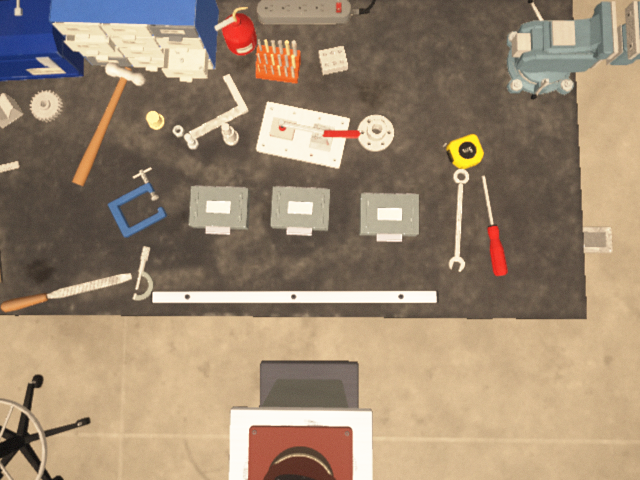

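View pics/scene0.png

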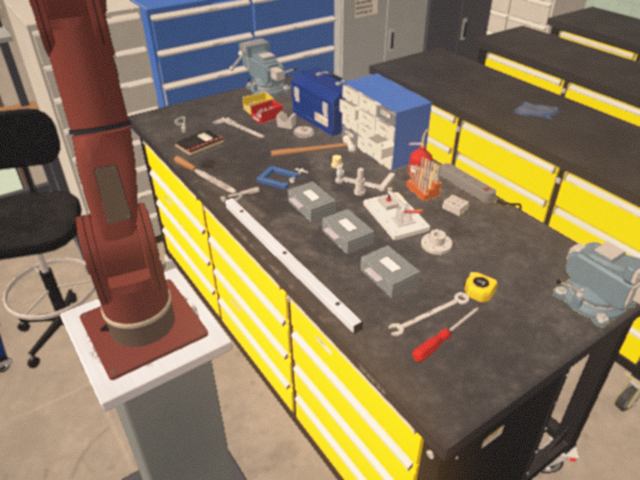

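The top view shows three shut cases at about (218,208), (300,208) and (389,214), with the clamp fixture at (303,135) behind the middle one. The stop bar is along row 297, columns 153–436. The scene view agrees, and the tool is vertical.

```bash
cat > h.py <<'E'
import numpy as np,cv2
from scipy.spatial.transform import Rotation as R
from plant import ctrl
def toworld(name,px,z,s=None):
    c=ctrl.calibration(name);K=c["camera_matrix"]
    if name=="wrist":
        T=np.eye(4);T[:3,:3]=R.from_rotvec(s["ee_rot"]).as_matrix();T[:3,3]=s["tcp_pos"];M=T@c["T_tool_cam"]
        Rc,o=M[:3,:3],M[:3,3]
    else:
        Rc=cv2.Rodrigues(c["rvec"])[0].T;o=-Rc@c["tvec"]
    p=np.c_[np.reshape(px,(-1,2)),np.ones(len(np.reshape(px,(-1,2))))]
    d=(Rc@np.linalg.inv(K)@p.T).T
    return o+d*((np.reshape(z,(-1,1))-o[2])/d[:,2:])
def plan(goal,yaw=None,s=None):
    """rows: goal xyz -> shift fractions in current tool axes; yaw = wanted world heading of tool -x"""
    s=s or ctrl.sense();M=R.from_rotvec(s["ee_rot"]).as_matrix()
    d=(np.atleast_2d(goal)-s["tcp_pos"])@M/150
    h=np.arctan2(-M[1,0],-M[0,0])
    return np.round(d,3),np.round(h,4)
E
python3 - <<'E'
from h import *
im=cv2.imread("pics/top0.png");g=cv2.cvtColor(im,cv2.COLOR_BGR2GRAY)
for x0,x1,y0,y1,n in((180,255,170,245,'L'),(262,340,170,245,'M'),(350,430,180,250,'R')):
    m=(g[y0:y1,x0:x1]>75).astype(np.uint8);m=cv2.morphologyEx(m,cv2.MORPH_OPEN,np.ones((15,15)))
    cs,_=cv2.findContours(m,0,2);c=max(cs,key=cv2.contourArea)
    r=cv2.minAreaRect(c);b=cv2.boxPoints(r)+[x0,y0];w=toworld("top",b,44)
    print(n,np.round(r[1],1),np.round(b,1).tolist(),np.round(w[:,:2]).tolist(),np.round(w.mean(0),1))
w=toworld("top",[[153,292],[436,292],[153,302],[436,302]],25);print(np.round(w,1))
print(toworld("top",[[260,160],[345,167]],20).round())
cv2.imwrite("pics/crop.png",cv2.resize(im[165:310,140:445],None,fx=2.6,fy=2.6,interpolation=cv2.INTER_CUBIC))
print(plan([193,620,242]))
E
```

```text
L [74. 74.] [[180.0, 170.0], [254.0, 170.0], [254.0, 244.0], [180.0, 244.0]] [[687.0, 276.0], [686.0, 107.0], [518.0, 104.0], [517.0, 271.0]] [601.9 189.5  44. ]
M [74. 77.] [[262.0, 170.0], [339.0, 170.0], [339.0, 244.0], [262.0, 244.0]] [[686.0, 89.0], [686.0, -86.0], [518.0, -86.0], [518.0, 86.0]] [602.2   0.9  44. ]
R [69. 79.] [[350.0, 180.0], [429.0, 180.0], [429.0, 249.0], [350.0, 249.0]] [[663.0, -111.0], [663.0, -288.0], [508.0, -285.0], [507.0, -110.0]] [ 585.4 -198.4   44. ]
[[ 409.8  334.    25. ]
 [ 413.  -302.5   25. ]
 [ 387.3  333.2   25. ]
 [ 390.9 -302.1   25. ]]
[[ 716.   96.   20.]
 [ 699. -100.   20.]]
(array([[ 0.   , -0.002, -0.003]]), np.float64(-0.3018))
```

View pics/crop.png

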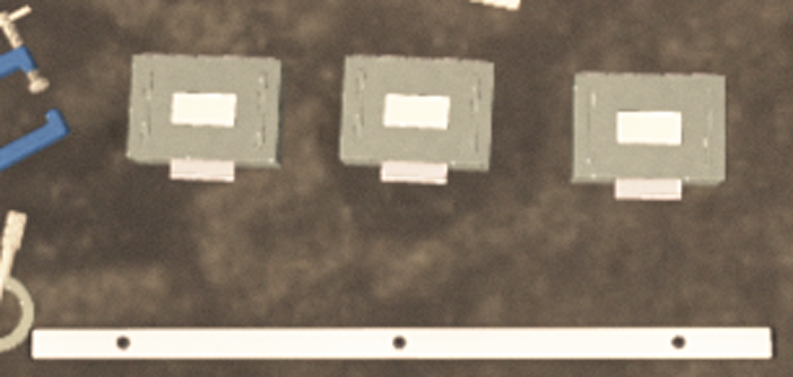

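The crop shows lid outlines L (132,55)-(278,162), M (346,57)-(490,167) and R (575,73)-(724,182). The lips hang below, with outer edges at about v=180, 182 and 198.

```bash
python3 - <<'E'
from h import *
f=lambda a:np.array(a)/2.6+[140-.3,165-.3]
for n,b,l in(("L",[(132,55),(280,60),(278,163),(128,160)],[(170,178),(234,181)]),("M",[(346,57),(493,62),(490,168),(341,163)],[(381,180),(447,184)]),("R",[(575,73),(724,75),(724,182),(573,181)],[(615,198),(681,198)])):
    w=toworld("top",f(b),44)[:,:2];v=toworld("top",f(l),36)[:,:2]
    print(n,w.round().tolist(),"c",w.mean(0).round(1),"lip",v.round(1).tolist(),v.mean(0).round(1))
    e=lambda d:np.arctan2(-d[0],d[1])
    print(" yaws",np.round([e(w[0]-w[1]),e(w[3]-w[2]),e(v[0]-v[1])],3))
E
```

```text
L [[650.0, 251.0], [645.0, 121.0], [555.0, 122.0], [557.0, 252.0]] c [601.9 186.4] lip [[542.7, 216.6], [540.3, 160.7]] [541.5 188.7]
 yaws [-0.034 -0.018 -0.044]
M [[648.0, 64.0], [644.0, -64.0], [551.0, -61.0], [555.0, 67.0]] c [599.5   1.4] lip [[541.5, 32.8], [538.1, -24.4]] [539.8   4.2]
 yaws [-0.034 -0.032 -0.058]
R [[634.0, -135.0], [632.0, -263.0], [540.0, -262.0], [540.0, -133.0]] c [ 586.5 -198. ] lip [[526.3, -169.3], [526.5, -225.9]] [ 526.4 -197.6]
 yaws [-0.013 -0.004  0.003]
```

>>> {"op": "arm_command", "data": {"deltas": "1 -0.9 -0.73 0 0;1 -0.9 -0.73 0 0;1 -0.9 -0.73 0 0;1 -0.9 -0.73 0 0"}}

```text
clock: 0.5
tcp_pos: [292.8, 471.8, 242.2]
ee_rot: [0.48, 3.104, -0.002]
force: [0.4, 0.7, -0.7]
grip_width: 85.6
grasp_force: 0.0
```

>>> {"op": "arm_command", "data": {"deltas": "1 -0.9 -0.73 0 0;1 -0.9 -0.73 0 0;1 -0.9 -0.73 0 0;1 -0.9 -0.73 0 0"}}

```text
clock: 0.9
tcp_pos: [388.4, 326.8, 242.3]
ee_rot: [0.48, 3.104, -0.001]
force: [0.6, 0.6, -0.3]
grip_width: 85.4
grasp_force: 0.0
```

>>> {"op": "arm_command", "data": {"deltas": "0.7 -0.9 -0.73 0.6 -0.0425;0.7 -0.9 -0.73 0.6 -0.0425;0.7 -0.9 -0.73 0.6 -0.0425;0.7 -0.9 -0.73 0.6 -0.0425;0.7 -0.9 -0.73 0.6 -0.0425;0.7 -0.9 -0.73 0.6 -0.0425"}}

```text
clock: 1.5
tcp_pos: [482.2, 185.1, 151.5]
ee_rot: [-0.059, -3.14, 0.002]
force: [-0.5, 0.8, 0.4]
grip_width: 59.9
grasp_force: 0.0
```

```bash
python3 - <<'E'
from h import *
s=ctrl.sense();im=ctrl.camera("wrist")
print(s["clock"],s["tcp_pos"].round(1),s["force"].round(2),s["grip_width"],plan([541,189,100],s=s))
cv2.imwrite("pics/w1.png",cv2.cvtColor(im,cv2.COLOR_RGB2BGR));np.save("w1.npy",np.r_[s["tcp_pos"],s["ee_rot"]])
E
```

```text
1.5 [482.2 185.1 151.5] [-0.53  0.79  0.38] 59.86730514625735 (array([[-0.391,  0.041,  0.343]]), np.float64(-0.0376))
```

View pics/w1.png

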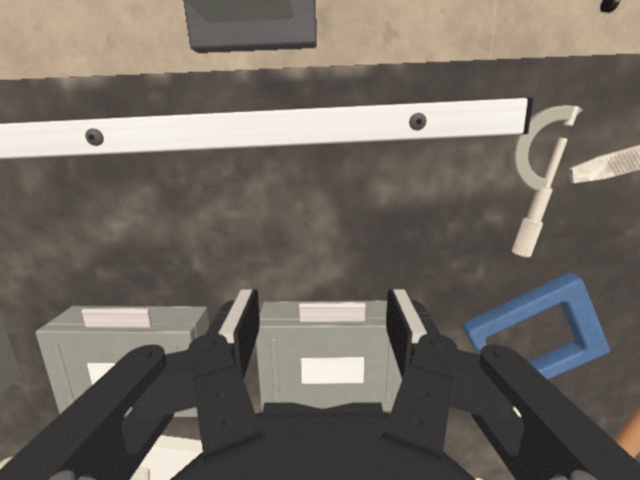

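The wrist view is upside down, with world +x towards the bottom of the picture. Lip L has its outer edge at row 303, columns 300–365. Lip M is at (83,311)–(150,309). The open fingertips are near row 291, straddling lip L.

```bash
python3 - <<'E'
from h import *
a=np.load("w1.npy");s=dict(tcp_pos=a[:3],ee_rot=a[3:])
print(toworld("wrist",[[299.5,303],[365,302.5],[82,309],[150,308]],36,s).round(1))
print(toworld("wrist",[[258,302],[400,301],[75,308],[208,307]],44,s).round(1))
print("bar",toworld("wrist",[[0,158],[525,135]],25,s).round(1))
c=ctrl.calibration("wrist");T=np.linalg.inv(c["T_tool_cam"])
for z in(0,4,8,11):
    p=np.array([[11,30,z,1],[-11,30,z,1],[11,-30,z,1.],[-11,-30,z,1.]])@T.T;q=p[:,:3]@c["camera_matrix"].T;print(z,(q[:,:2]/q[:,2:]).round())
E
```

```text
[[540.7 162.4  36. ]
 [542.2 217.2  36. ]
 [539.6 -21.2  36. ]
 [540.8  36.3  36. ]]
[[534.1 129.7  44. ]
 [537.4 244.4  44. ]
 [534.1 -20.   44. ]
 [537.2  88.6  44. ]]
bar [[414.7 -59.4  25. ]
 [413.  337.2  25. ]]
0 [[393. 290.]
 [390. 334.]
 [257. 290.]
 [260. 334.]]
4 [[391. 286.]
 [389. 329.]
 [258. 286.]
 [261. 329.]]
8 [[390. 282.]
 [387. 324.]
 [260. 282.]
 [263. 324.]]
11 [[389. 280.]
 [386. 321.]
 [261. 280.]
 [264. 321.]]
```

>>> {"op": "arm_command", "data": {"deltas": "0.72 -0.12 0.03 0.5 0;0.72 -0.12 0.03 0.9 0;0.72 -0.12 0.03 0.93 0;0.72 -0.12 0.03 0.93 0;0.72 -0.12 0.03 0.93 0"}}

```text
clock: 2.05
tcp_pos: [499.9, 191.5, 13.2]
ee_rot: [-0.052, -3.14, 0.0]
force: [-0.0, 0.2, 1.8]
grip_width: 61.6
grasp_force: 0.0
```

>>> {"op": "arm_command", "data": {"deltas": "0.72 0 0 0.02 0;0.72 0 0 0.027 0;0.72 0 0 0.027 0"}}

```text
clock: 2.35
tcp_pos: [500.7, 191.0, 9.9]
ee_rot: [0.054, 3.14, 0.002]
force: [0.2, 0.3, -0.6]
grip_width: 61.8
grasp_force: 0.0
```

>>> {"op": "arm_command", "data": {"deltas": "0.72 0 0 0.02 0;0.72 0 0 0.02 0;0.72 0 0 0.02 0"}}

```text
clock: 2.65
tcp_pos: [500.3, 190.4, 5.8]
ee_rot: [-0.055, -3.141, 0.0]
force: [0.1, -0.9, 0.1]
grip_width: 61.5
grasp_force: 0.0
```

>>> {"op": "arm_command", "data": {"deltas": "0.72 0 0 0.013 0;0.72 0 0 0.013 0;0.72 0 0 0.013 0"}}

```text
clock: 2.95
tcp_pos: [500.5, 190.5, 5.6]
ee_rot: [-0.055, -3.141, -0.001]
force: [-9.5, -3.2, 25.6]
grip_width: 61.8
grasp_force: 13.1
```

>>> {"op": "arm_command", "data": {"deltas": "0.8 0 0 -0.2 0;0.8 0 0 -0.2 0;0.8 -0.15 0 -0.2 0;0.8 -0.273 0 -0.2 0;0.8 -0.273 0 -0.2 0;0.8 -0.273 0 -0.2 0"}}

```text
clock: 3.55
tcp_pos: [540.9, 188.7, 33.3]
ee_rot: [-0.055, -3.14, 0.001]
force: [-1.1, 0.6, 1.0]
grip_width: 68.4
grasp_force: 0.0
```

>>> {"op": "arm_command", "data": {"deltas": "0.5 0 0 0 0;0.5 0 0 0 0;0.5 0 0 0 0;0.5 0 0 0 0;0.5 0 0 0 0"}}

```text
clock: 4.05
tcp_pos: [540.5, 189.7, 34.4]
ee_rot: [-0.053, -3.141, -0.001]
force: [-2.2, -0.0, 6.4]
grip_width: 52.0
grasp_force: 61.2
```

```bash
python3 - <<'E'
import numpy as np
# TCP arc relative to grasp: P r=102,h=1 ; forward (world +x)= -tool x, up = -tool z
def P(t,r=102,h=1): return np.array([-r*np.cos(t)+h*np.sin(t), r*np.sin(t)+h*np.cos(t)])
for t in np.arange(.1,1.95,.1):
    d=P(t)-P(0); print(round(t,1),np.round(-d/150,3))
E
```

```text
0.1 [-0.004 -0.068]
0.2 [-0.015 -0.135]
0.3 [-0.032 -0.201]
0.4 [-0.056 -0.264]
0.5 [-0.086 -0.325]
0.6 [-0.123 -0.383]
0.7 [-0.164 -0.437]
0.8 [-0.211 -0.486]
0.9 [-0.263 -0.53 ]
1.0 [-0.318 -0.569]
1.1 [-0.377 -0.602]
1.2 [-0.44 -0.63]
1.3 [-0.505 -0.65 ]
1.4 [-0.571 -0.665]
1.5 [-0.639 -0.672]
1.6 [-0.707 -0.673]
1.7 [-0.774 -0.667]
1.8 [-0.841 -0.654]
1.9 [-0.906 -0.635]
```

>>> {"op": "arm_command", "data": {"deltas": "0.5 -0.004 0 -0.068 0;0.5 -0.015 0 -0.135 0;0.5 -0.032 0 -0.201 0;0.5 -0.056 0 -0.264 0;0.5 -0.086 0 -0.325 0;0.5 -0.123 0 -0.383 0;0.5 -0.164 0 -0.437 0;0.5 -0.164 0 -0.437 0;0.5 -0.164 0 -0.437 0"}}

```text
clock: 4.95
tcp_pos: [565.9, 187.8, 99.2]
ee_rot: [-0.056, -3.141, 0.0]
force: [-1.9, 1.0, -4.6]
grip_width: 52.0
grasp_force: 71.3
```

```bash
python3 - <<'E'
from h import *
s=ctrl.sense();im=ctrl.camera("wrist")
print(s["force"],s["moment"],s["tcp_pos"].round(1))
sc=ctrl.camera("scene")
a=cv2.resize(im,(560,420));b=cv2.resize(sc[150:330,230:450],None,fx=1.0,fy=1.0)
c=np.zeros((420,800,3),np.uint8);c[:,:560]=a;c[:180,570:790]=b
cv2.imwrite("pics/w2.png",c[:,:,::-1])
E
```

```text
[-1.87268919  0.9788615  -4.55413346] [ 0.48226861  0.52949392 -0.14296593] [565.9 187.8  99.2]
```

View pics/w2.png

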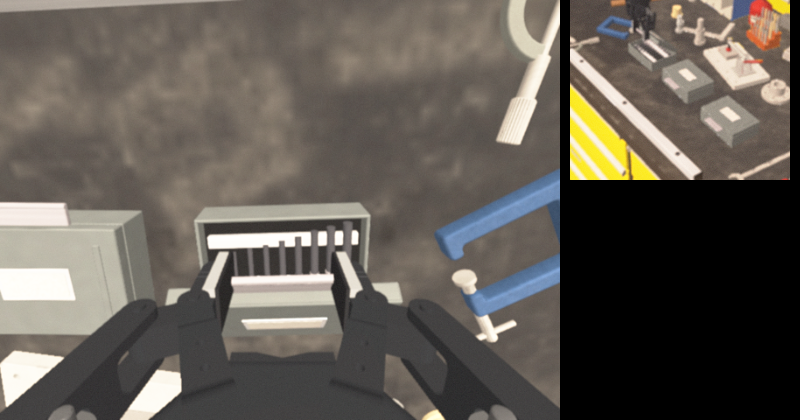

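The lip is gripped and the lid is about 0.7 rad open, showing the drills in the tray. I'll carry it past upright and release it there. A free lid will fall on to the stop, and a stiff one will stay between the jaws.

>>> {"op": "arm_command", "data": {"deltas": "0.5 -0.047 0 -0.049 0;0.5 -0.099 0 -0.093 0;0.5 -0.154 0 -0.132 0;0.5 -0.213 0 -0.165 0;0.5 -0.276 0 -0.193 0;0.5 -0.341 0 -0.213 0;0.5 -0.407 0 -0.228 0;0.5 -0.475 0 -0.235 0;0.5 -0.543 0 -0.236 0;0.5 -0.61 0 -0.23 0;0.5 -0.643 0 -0.224 0;0.5 -0.643 0 -0.224 0;0.5 -0.643 0 -0.224 0"}}

```text
clock: 6.35
tcp_pos: [664.8, 185.5, 135.5]
ee_rot: [0.053, 3.136, 0.003]
force: [-2.4, 0.4, 11.0]
grip_width: 52.1
grasp_force: 71.0
```

```bash
python3 - <<'E'
from h import *
s=ctrl.sense();print(s["force"].round(2),s["moment"].round(2),s["tcp_pos"].round(1));np.save("pre.npy",ctrl.camera("wrist"))
E
```

```text
[-2.43  0.38 10.95] [0.14 0.8  0.46] [664.8 185.5 135.5]
```

>>> {"op": "arm_command", "data": {"deltas": "0.85 0 0 0 0;0.85 0 0 0 0;0.85 0 0 0 0;0.85 0 0 0 0;0.85 0 0 0 0;0.85 0 0 0 0"}}

```text
clock: 7.0
tcp_pos: [662.3, 184.8, 132.9]
ee_rot: [-0.055, -3.141, 0.0]
force: [-0.5, -0.5, -1.0]
grip_width: 73.2
grasp_force: 0.0
```

```bash
python3 - <<'E'
from h import *
s=ctrl.sense();im=ctrl.camera("wrist");np.save("post.npy",im)
print(s["force"],s["tcp_pos"].round(1))
c=np.vstack([np.load("pre.npy")[100:480],im[100:480]])
cv2.imwrite("pics/w3.png",cv2.resize(c,(505,600))[:,:,::-1])
E
```

```text
[-0.47655591 -0.48778651 -1.03698383] [662.3 184.8 132.9]
```

View pics/w3.png

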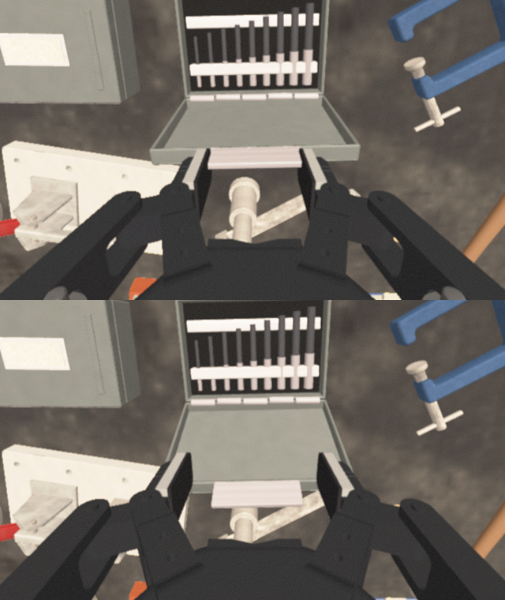

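The lip fell back (second picture, row 490, columns 212–300), so the left case is free and fully open. Next is the middle case.

>>> {"op": "arm_command", "data": {"deltas": "0.85 0 0 -0.3 0;0.85 0 0 -0.3 0;0.8 0.5 -0.6 -0.3 0;0.8 0.5 -0.6 -0.3 0;0.8 0.5 -0.6 -0.3 0"}}

```text
clock: 7.55
tcp_pos: [582.1, 92.8, 178.2]
ee_rot: [-0.061, -3.14, 0.001]
force: [0.4, -0.2, 0.7]
grip_width: 68.0
grasp_force: 0.0
```

>>> {"op": "arm_command", "data": {"deltas": "0.8 0.548 -0.623 0 0;0.8 0.548 -0.623 0 0;0.8 0.548 -0.623 0 0;0.8 0.548 -0.623 0.7 0;0.8 0.548 -0.623 0.7 0;0.8 0.548 -0.623 0.7 0;0.8 0.548 -0.623 0.7 0"}}

```text
clock: 8.25
tcp_pos: [498.4, 6.6, 73.0]
ee_rot: [-0.055, -3.139, 0.002]
force: [0.2, -0.8, 0.8]
grip_width: 68.0
grasp_force: 0.0
```

```bash
cat >> h.py <<'E'
def lip(z=36):
    "lip outer edge ends from wrist view: pink blob"
    s=ctrl.sense();im=ctrl.camera("wrist").astype(int)
    m=((im[...,0]-im[...,2]>8)&(im[...,0]>150)&(im[...,0]-im[...,1]>12)).astype(np.uint8);m[400:]=0
    n,l,st,c=cv2.connectedComponentsWithStats(m)
    for i in range(1,n):
        if st[i,4]>300: 
            x,y,w,h=st[i,:4];p=toworld("wrist",[[x,y],[x+w,y]],z,s);print(st[i],p.round(1).tolist())
    return s,im
E
python3 - <<'E'
from h import *
s,im=lip();print(s["clock"],s["tcp_pos"].round(1),s["force"].round(1),plan([540,5.5,33],s=s),plan([499,7,33],s=s))
cv2.imwrite("pics/w4.png",im[:,:,::-1])
E
```

```text
[   0    0  244   19 3363] [[361.5, -130.2, 36.0], [365.3, -24.0, 36.0]]
[  0 331  37  27 807] [[526.1, -185.5, 36.0], [526.8, -163.7, 36.0]]
[ 278  345   93   23 1744] [[541.3, -22.6, 36.0], [543.1, 32.9, 36.0]]
8.25 [498.4   6.6  73. ] [ 0.2 -0.8  0.8] (array([[-0.278,  0.002,  0.266]]), np.float64(-0.0351)) (array([[-0.004,  0.003,  0.267]]), np.float64(-0.0351))[ WARN:0@1.755] global loadsave.cpp:1063 imwrite_ Unsupported depth image for selected encoder is fallbacked to CV_8U.
```

>>> {"op": "arm_command", "data": {"deltas": "0.8 0 0 0.267 0;0.8 0 0 0.267 0;0.8 -0.15 0 0.267 0;0.8 -0.28 0 0.267 0;0.8 -0.28 0 0.267 0;0.5 -0.28 0 0.267 0;0.5 -0.28 0 0.267 0;0.5 -0.28 0 0.267 0;0.5 -0.28 0 0.267 0;0.5 -0.28 0 0.267 0"}}

```text
clock: 9.3
tcp_pos: [541.7, 5.8, 35.5]
ee_rot: [0.055, 3.138, 0.002]
force: [-0.7, 0.0, 11.5]
grip_width: 52.7
grasp_force: 60.4
```

>>> {"op": "arm_command", "data": {"deltas": "0.5 -0.004 0 -0.068 0;0.5 -0.015 0 -0.135 0;0.5 -0.032 0 -0.201 0;0.5 -0.056 0 -0.264 0;0.5 -0.086 0 -0.325 0;0.5 -0.123 0 -0.383 0;0.5 -0.164 0 -0.437 0;0.5 -0.164 0 -0.437 0;0.5 -0.164 0 -0.437 0"}}

```text
clock: 10.2
tcp_pos: [565.8, 4.5, 98.7]
ee_rot: [0.055, 3.141, -0.0]
force: [1.4, 0.1, -3.7]
grip_width: 52.7
grasp_force: 65.7
```

>>> {"op": "arm_command", "data": {"deltas": "0.5 -0.047 0 -0.049 0;0.5 -0.099 0 -0.093 0;0.5 -0.154 0 -0.132 0;0.5 -0.213 0 -0.165 0;0.5 -0.276 0 -0.193 0;0.5 -0.341 0 -0.213 0;0.5 -0.407 0 -0.228 0;0.5 -0.475 0 -0.235 0;0.5 -0.543 0 -0.236 0;0.5 -0.61 0 -0.23 0;0.5 -0.643 0 -0.224 0;0.5 -0.643 0 -0.224 0;0.5 -0.643 0 -0.224 0"}}

```text
clock: 11.5
tcp_pos: [664.2, 1.7, 134.8]
ee_rot: [0.053, 3.137, 0.001]
force: [-4.5, 0.8, 11.9]
grip_width: 51.6
grasp_force: 71.4
```

```bash
python3 - <<'E'
from h import *
s=ctrl.sense();print(s["force"].round(2),s["moment"].round(2),s["tcp_pos"].round(1));np.save("pre.npy",ctrl.camera("wrist"))
E
```

```text
[-4.54  0.83 11.92] [0.59 1.3  0.42] [664.2   1.7 134.8]
```

>>> {"op": "arm_command", "data": {"deltas": "0.85 0 0 0 0;0.85 0 0 0 0;0.85 0 0 0 0;0.85 0 0 0 0;0.85 0 0 0 0;0.85 0 0 0 0"}}

```text
clock: 12.15
tcp_pos: [661.8, 1.2, 132.0]
ee_rot: [-0.055, -3.141, 0.0]
force: [0.3, 1.2, 0.2]
grip_width: 72.3
grasp_force: 0.0
```

```bash
python3 - <<'E'
from h import *
s=ctrl.sense();im=ctrl.camera("wrist");np.save("post.npy",im)
print(s["force"],s["tcp_pos"].round(1))
c=np.vstack([np.load("pre.npy")[100:480],im[100:480]])
cv2.imwrite("pics/w5.png",cv2.resize(c,(505,600))[:,:,::-1])
E
```

```text
[0.33093106 1.15422395 0.17244333] [661.8   1.2 132. ]
```

View pics/w5.png

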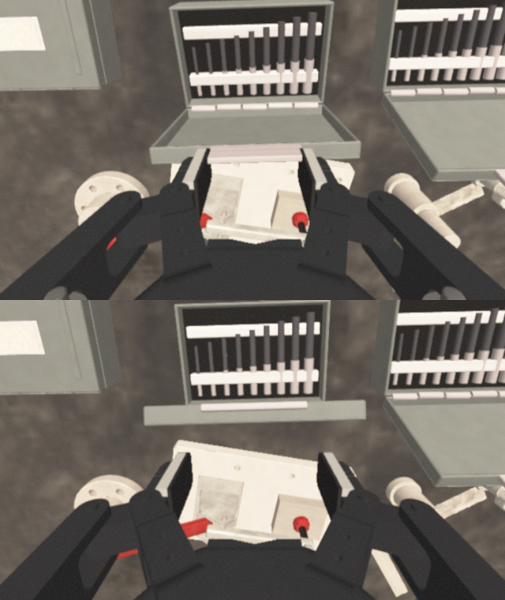

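After the release the middle lid is no longer against the stop. It stands near upright, with the lid edge-on at row 412. I'll check whether it is still moving.

```bash
python3 - <<'E'
from h import *
a=np.load("post.npy").astype(int)
for i in range(6):
    b=ctrl.camera("wrist").astype(int); print(ctrl.sense()["clock"],np.abs(b-a)[100:300].mean().round(2))
t=ctrl.camera("top");np.save("top.npy",t)
c=cv2.resize(b[100:480].astype(np.uint8),(505,300));d=cv2.resize(t[165:310,140:445],(505,240))
cv2.imwrite("pics/w6.png",np.vstack([c,d])[:,:,::-1])
E
```

```text
12.25 2.3
12.3 2.37
12.35 2.4
12.4 2.43
12.45 2.43
12.5 2.45
```

View pics/w6.png

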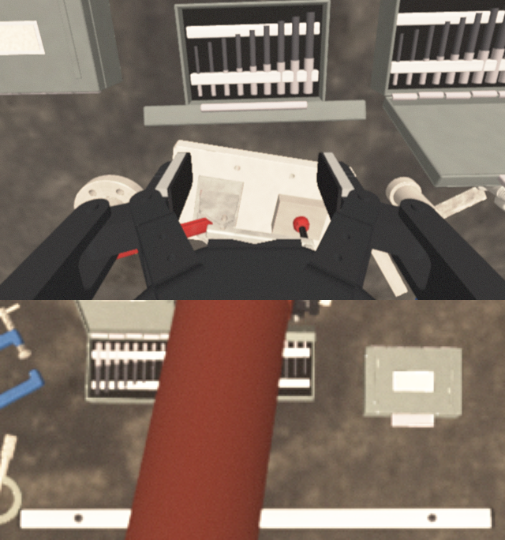

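The frames settle, so the middle lid is holding at about 1.38 rad: that hinge is stiff. I'll regrip its lip and bring it back down the same arc.

>>> {"op": "arm_command", "data": {"deltas": "0.85 0.25 0 0 0;0.85 0.25 0 0 0;0.85 0.25 0 0 0;0.5 0.25 0 0 0;0.5 0.25 0 0 0;0.5 0.25 0 0 0;0.5 0.25 0 0 0;0.5 0.25 0 0 0;0.5 0.25 0 0 0"}}

```text
clock: 13.45
tcp_pos: [625.3, 2.1, 133.3]
ee_rot: [0.055, 3.14, -0.0]
force: [-3.0, -0.5, 9.8]
grip_width: 52.0
grasp_force: 60.8
```

>>> {"op": "arm_command", "data": {"deltas": "0.5 0.053 0 0.013 0;0.5 0.118 0 0.033 0;0.5 0.181 0 0.061 0;0.5 0.24 0 0.094 0;0.5 0.295 0 0.133 0;0.5 0.347 0 0.177 0;0.5 0.394 0 0.226 0;0.5 0.435 0 0.28 0;0.5 0.472 0 0.338 0;0.5 0.502 0 0.399 0;0.5 0.526 0 0.462 0;0.5 0.543 0 0.528 0;0.5 0.554 0 0.595 0;0.5 0.558 0 0.663 0;0.5 0.558 0 0.67 0;0.5 0.558 0 0.67 0"}}

```text
clock: 15.05
tcp_pos: [540.8, 5.4, 32.2]
ee_rot: [-0.058, -3.141, -0.002]
force: [-7.2, -1.4, 21.2]
grip_width: 52.0
grasp_force: 65.6
```

>>> {"op": "arm_command", "data": {"deltas": "0.8 0 0 0 0;0.8 0 0 0 0;0.8 0 0 0 0;0.8 0 0 0 0;0.8 0.3 0 0 0;0.8 0.3 0 -0.25 0;0.8 0.3 -0.7 -0.25 0;0.8 0.3 -0.7 -0.25 0;0.8 0.3 -0.7 -0.25 0;0.8 0.3 -0.7 -0.25 0"}}

```text
clock: 16.05
tcp_pos: [491.7, -99.5, 69.0]
ee_rot: [-0.06, -3.141, 0.0]
force: [0.5, 0.6, 1.0]
grip_width: 68.3
grasp_force: 0.0
```

>>> {"op": "arm_command", "data": {"deltas": "0.8 0.026 -0.667 0 -0.005;0.8 0.026 -0.667 0 -0.005;0.8 0.026 -0.667 0 -0.005;0.8 0.026 -0.667 0 -0.005;0.8 0.026 -0.667 0 -0.005"}}

```text
clock: 16.55
tcp_pos: [485.1, -195.7, 68.7]
ee_rot: [-0.001, -3.141, -0.001]
force: [-0.5, -0.3, -0.4]
grip_width: 68.1
grasp_force: 0.0
```

```bash
python3 - <<'E'
from h import *
s,im=lip();print(s["clock"],s["tcp_pos"].round(1),s["force"].round(1),plan([526,-197.6,33],s=s))
cv2.imwrite("pics/w7.png",im[:,:,::-1].astype(np.uint8))
E
```

```text
[    0     0   329    32 10388] [[354.5, -333.1, 36.0], [354.6, -193.9, 36.0]]
[ 469    0  171   32 5369] [[354.7, -134.7, 36.0], [354.8, -62.4, 36.0]]
[  41  225   61  154 1964] [[453.2, -341.5, 36.0], [453.3, -310.1, 36.0]]
[ 275  344   95   28 1990] [[525.1, -224.4, 36.0], [525.1, -169.3, 36.0]]
[604 366  36  26 744] [[540.6, -29.5, 36.0], [540.6, -8.1, 36.0]]
16.55 [ 485.1 -195.7   68.7] [-0.5 -0.3 -0.4] (array([[-0.273, -0.013,  0.238]]), np.float64(-0.0009))
```

>>> {"op": "arm_command", "data": {"deltas": "0.8 0 -0.01 0.238 0;0.8 0 -0.01 0.238 0;0.8 -0.15 -0.01 0.238 0;0.8 -0.27 -0.01 0.238 0;0.8 -0.27 -0.01 0.238 0;0.5 -0.27 -0.01 0.238 0;0.5 -0.27 -0.01 0.238 0;0.5 -0.27 -0.01 0.238 0;0.5 -0.27 -0.01 0.238 0;0.5 -0.27 -0.01 0.238 0"}}

```text
clock: 17.6
tcp_pos: [525.4, -197.8, 34.8]
ee_rot: [0.004, 3.14, 0.003]
force: [-1.1, 5.1, 9.3]
grip_width: 52.4
grasp_force: 60.6
```

>>> {"op": "arm_command", "data": {"deltas": "0.5 -0.004 0 -0.068 0;0.5 -0.015 0 -0.135 0;0.5 -0.032 0 -0.201 0;0.5 -0.056 0 -0.264 0;0.5 -0.086 0 -0.325 0;0.5 -0.123 0 -0.383 0;0.5 -0.164 0 -0.437 0;0.5 -0.164 0 -0.437 0;0.5 -0.164 0 -0.437 0"}}

```text
clock: 18.5
tcp_pos: [549.6, -199.8, 98.7]
ee_rot: [-0.006, -3.141, 0.001]
force: [2.6, 1.9, -5.1]
grip_width: 51.9
grasp_force: 71.9
```

>>> {"op": "arm_command", "data": {"deltas": "0.5 -0.047 0 -0.049 0;0.5 -0.099 0 -0.093 0;0.5 -0.154 0 -0.132 0;0.5 -0.213 0 -0.165 0;0.5 -0.276 0 -0.193 0;0.5 -0.341 0 -0.213 0;0.5 -0.407 0 -0.228 0;0.5 -0.475 0 -0.235 0;0.5 -0.543 0 -0.236 0;0.5 -0.61 0 -0.23 0;0.5 -0.643 0 -0.224 0;0.5 -0.643 0 -0.224 0;0.5 -0.643 0 -0.224 0"}}

```text
clock: 19.8
tcp_pos: [648.4, -200.3, 134.7]
ee_rot: [0.006, 3.137, -0.001]
force: [-2.1, 1.3, 10.8]
grip_width: 52.4
grasp_force: 75.6
```

>>> {"op": "arm_command", "data": {"deltas": "0.85 0 0 0 0;0.85 0 0 0 0;0.85 0 0 0 0;0.85 0 0 0 0;0.85 0 0 0 0;0.85 0 0 0 0;0.85 0 0 0 0;0.85 0 0 0 0"}}

```text
clock: 20.6
tcp_pos: [646.2, -199.8, 132.5]
ee_rot: [-0.005, -3.142, 0.0]
force: [0.3, -0.1, -0.0]
grip_width: 72.1
grasp_force: 0.0
```

```bash
python3 - <<'E'
from h import *
s=ctrl.sense();im=ctrl.camera("wrist")
print(s["force"],s["tcp_pos"].round(1))
t=ctrl.camera("top")
c=np.vstack([cv2.resize(im[100:480],(505,300)),cv2.resize(t[165:310,140:445],(505,240))])
cv2.imwrite("pics/w8.png",c[:,:,::-1])
E
```

```text
[ 0.30490827 -0.10908604 -0.01639973] [ 646.2 -199.8  132.5]
```

View pics/w8.png

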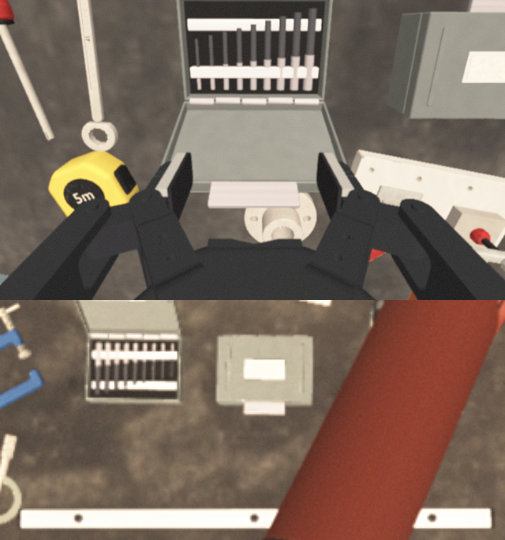

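The right lid also lies back on its stop, so that case is free. The middle case is shut. I'll draw it clear of the clamp by its lip, then push it home from behind.

>>> {"op": "arm_command", "data": {"deltas": "0.85 0 0 -0.3 0;0.85 0 0 -0.3 0;0.8 0.5 0.7 -0.3 0;0.8 0.5 0.7 -0.3 0;0.8 0.5 0.7 -0.3 0;0.8 0.5 0.7 -0.3 0"}}

```text
clock: 21.3
tcp_pos: [570.3, -90.2, 177.7]
ee_rot: [0.002, -3.142, -0.004]
force: [-0.1, -0.4, 0.1]
grip_width: 68.2
grasp_force: 0.0
```

>>> {"op": "arm_command", "data": {"deltas": "0.8 0.48 0.673 0 0;0.8 0.48 0.673 0 0;0.8 0.48 0.673 0.3 0;0.8 0.48 0.673 0.7 0;0.8 0.48 0.673 0.7 0;0.8 0.48 0.673 0.7 0"}}

```text
clock: 21.9
tcp_pos: [499.4, 5.4, 71.9]
ee_rot: [-0.008, -3.139, 0.003]
force: [0.7, -0.9, 0.5]
grip_width: 68.5
grasp_force: 0.0
```

```bash
python3 - <<'E'
from h import *
s,im=lip();print(s["clock"],s["tcp_pos"].round(1),s["force"].round(1),plan([541,5.5,33],s=s))
E
```

```text
[   0    0  249    5 1030] [[366.9, -134.7, 36.0], [367.6, -26.9, 36.0]]
[392   0 234   3 478] [[368.0, 34.9, 36.0], [368.6, 135.7, 36.0]]
[ 276  344   93   27 1910] [[541.5, -23.5, 36.0], [541.7, 31.5, 36.0]]
21.9 [499.4   5.4  71.9] [ 0.7 -0.9  0.5] (array([[-0.278,  0.002,  0.258]]), np.float64(-0.0049))
```

>>> {"op": "arm_command", "data": {"deltas": "0.8 0 -0.01 0.258 0;0.8 0 -0.01 0.258 0;0.8 -0.15 -0.01 0.258 0;0.8 -0.278 -0.01 0.258 0;0.8 -0.278 -0.01 0.258 0;0.5 -0.278 -0.01 0.258 0;0.5 -0.278 -0.01 0.258 0;0.5 -0.278 -0.01 0.258 0;0.5 -0.278 -0.01 0.258 0;0.5 -0.278 -0.01 0.258 0"}}

```text
clock: 22.95
tcp_pos: [542.8, 4.8, 36.5]
ee_rot: [0.007, 3.138, 0.002]
force: [-0.2, -0.8, 11.0]
grip_width: 52.7
grasp_force: 60.4
```

>>> {"op": "arm_command", "data": {"deltas": "0.5 0.03 0 0 0;0.5 0.08 0 0 0;0.5 0.13 0 0 0;0.5 0.18 0 0 0;0.5 0.23 0 0 0;0.5 0.28 0 0 0;0.5 0.33 0 0 0;0.5 0.38 0 0 0;0.5 0.43 0 0 0;0.5 0.48 0 0 0;0.5 0.53 0 0 0;0.5 0.53 0 0 0"}}

```text
clock: 24.15
tcp_pos: [464.7, 5.4, 36.6]
ee_rot: [0.006, 3.134, 0.003]
force: [3.1, -0.1, 8.0]
grip_width: 52.3
grasp_force: 62.9
```

>>> {"op": "arm_command", "data": {"deltas": "1 0 0 0 0;1 0 0 0 0;1 0 0 0 0;1 0 0 0 0;1 0 0 -0.3 0;1 0 0 -0.45 0;1 0 0 -0.45 0"}}

```text
clock: 24.85
tcp_pos: [463.9, 5.4, 104.1]
ee_rot: [0.006, 3.137, 0.002]
force: [0.3, 0.1, -0.3]
grip_width: 85.5
grasp_force: 0.0
```

```bash
python3 - <<'E'
from h import *
s,im=lip();print(s["clock"],s["tcp_pos"].round(1),s["force"].round(1),s["grip_width"],plan([583,3,20],s=s))
m=ctrl.camera("top");cv2.imwrite("pics/t9.png",cv2.resize(m[165:310,200:400],None,fx=3.5,fy=3.5,interpolation=cv2.INTER_CUBIC)[:,:,::-1])
E
```

```text
[    0     0   640    84 46059] [[322.0, -160.3, 36.0], [323.2, 167.7, 36.0]]
[ 280  257   86   26 1779] [[463.8, -23.0, 36.0], [464.0, 32.4, 36.0]]
24.85 [463.9   5.4 104.1] [ 0.3  0.1 -0.3] 85.46765722261024 (array([[-0.792, -0.014,  0.564]]), np.float64(-0.0036))
```

>>> {"op": "arm_command", "data": {"deltas": "1 -0.3 -0.005 0 -0.0012;1 -0.6 -0.005 0 -0.0012;1 -0.827 -0.005 0 -0.0012;1 -0.827 -0.005 0 -0.0012;1 -0.827 -0.005 0.3 -0.0012;1 -0.827 -0.005 0.573 -0.0012;1 -0.827 -0.005 0.573 -0.0012;1 -0.827 -0.005 0.573 -0.0012"}}

```text
clock: 25.75
tcp_pos: [584.9, 3.5, 14.9]
ee_rot: [0.006, -3.139, 0.002]
force: [0.4, 0.0, 0.7]
grip_width: 85.6
grasp_force: 0.0
```

>>> {"op": "arm_command", "data": {"deltas": "1 0.03 0 0 0;1 0.06 0 0 0;1 0.09 0 0 0;1 0.12 0 0 0;1 0.16 0 0 0;1 0.2 0 0 0;1 0.24 0 0 0;1 0.28 0 0 0;1 0.32 0 0 0;1 0.36 0 0 0;1 0.4 0 0 0;1 0.43 0 0 0;1 0.45 0 0 0;1 0.45 0 0 0"}}

```text
clock: 27.15
tcp_pos: [520.0, 4.1, 17.2]
ee_rot: [-0.007, 3.137, 0.002]
force: [3.7, -0.5, 1.9]
grip_width: 85.6
grasp_force: 1.8
```

```bash
python3 - <<'E'
from h import *
s,im=lip();print(s["clock"],s["tcp_pos"].round(1),s["force"].round(1),s["moment"].round(2),plan([513,3,20],s=s))
E
```

```text
[ 214    0  212   47 8736] [[406.3, -28.8, 36.0], [406.1, 32.4, 36.0]]
[ 250  169  155   63 7538] [[454.4, -21.5, 36.0], [454.1, 30.2, 36.0]]
27.15 [520.    4.1  17.2] [ 3.7 -0.5  1.9] [-0.06 -0.62  0.03] (array([[ 0.046, -0.007, -0.019]]), np.float64(0.0043))
```

>>> {"op": "arm_command", "data": {"deltas": "1 0.015 0 0 0;1 0.03 0 0 0;1 0.03 0 0 0"}}

```text
clock: 27.5
tcp_pos: [516.4, 4.0, 17.0]
ee_rot: [-0.006, 3.137, 0.001]
force: [6.1, 0.7, 3.9]
grip_width: 85.3
grasp_force: 3.3
```

>>> {"op": "arm_command", "data": {"deltas": "1 0.013 0 0 0;1 0.013 0 0 0;1 0.013 0 0 0"}}

```text
clock: 27.8
tcp_pos: [515.3, 4.2, 17.1]
ee_rot: [-0.007, 3.135, 0.001]
force: [10.3, -0.1, -0.2]
grip_width: 85.8
grasp_force: 5.2
```

>>> {"op": "arm_command", "data": {"deltas": "1 0.013 0 0 0;1 0.013 0 0 0;1 0.013 0 0 0"}}

```text
clock: 28.1
tcp_pos: [515.1, 4.3, 17.7]
ee_rot: [-0.009, 3.132, 0.001]
force: [15.9, -0.2, -2.6]
grip_width: 85.2
grasp_force: 8.0
```

>>> {"op": "arm_command", "data": {"deltas": "1 0.013 0 0 0;1 0.013 0 0 0;1 0.013 0 0 0"}}

```text
clock: 28.4
tcp_pos: [515.1, 4.3, 18.4]
ee_rot: [-0.009, 3.128, 0.001]
force: [20.6, 0.6, -2.9]
grip_width: 85.2
grasp_force: 10.5
```

The case is against the bar, at 20 N with no further movement. I'll back off, clear the view and check.

>>> {"op": "arm_command", "data": {"deltas": "1 -0.12 0 0 0;1 -0.12 0 0 0;1 -0.12 0 -0.3 0;1 -0.12 0 -0.6 0;1 -0.12 0 -1 0;1 -0.12 0 -1 0;1 -0.12 0 -1 0"}}

```text
clock: 29.1
tcp_pos: [526.5, 3.9, 167.0]
ee_rot: [-0.007, 3.139, 0.003]
force: [0.9, 0.2, -0.6]
grip_width: 85.5
grasp_force: 0.0
```

>>> {"op": "arm_command", "data": {"deltas": "1 0.3 -1 -0.3 0;1 0.3 -1 -0.3 0;1 0.3 -1 -0.3 0;1 0.3 -1 -0.3 0;1 0.3 -1 -0.3 0;1 0.3 -1 -0.3 0"}}

```text
clock: 29.7
tcp_pos: [481.4, -144.9, 208.8]
ee_rot: [0.008, -3.139, -0.001]
force: [0.2, -0.3, 0.5]
grip_width: 85.2
grasp_force: 0.0
```

>>> {"op": "arm_command", "data": {"deltas": "1 0 -1 0 0;1 0 -1 0 0;1 0 -1 0 0;1 0 -1 0 0;1 0 -1 0 0;1 0 -1 0 0"}}

```text
clock: 30.3
tcp_pos: [483.3, -293.8, 209.2]
ee_rot: [0.011, -3.14, -0.002]
force: [-0.3, 0.2, -1.1]
grip_width: 85.3
grasp_force: 0.0
```

```bash
python3 - <<'E'
from h import *
t=ctrl.camera("top");s=ctrl.camera("scene")
a=cv2.resize(t[165:310,140:445],(800,380),interpolation=cv2.INTER_CUBIC);b=np.zeros((215,800,3),np.uint8)
b[:,:300]=cv2.resize(s[160:340,210:460],(300,215));z=cv2.resize(t[235:310,250:350],None,fx=2.85,fy=2.85,interpolation=cv2.INTER_CUBIC);b[:z.shape[0],310:310+z.shape[1]]=z
cv2.imwrite("pics/f.png",np.vstack([a,b])[:,:,::-1])
E
```

```text
(no output)
```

View pics/f.png

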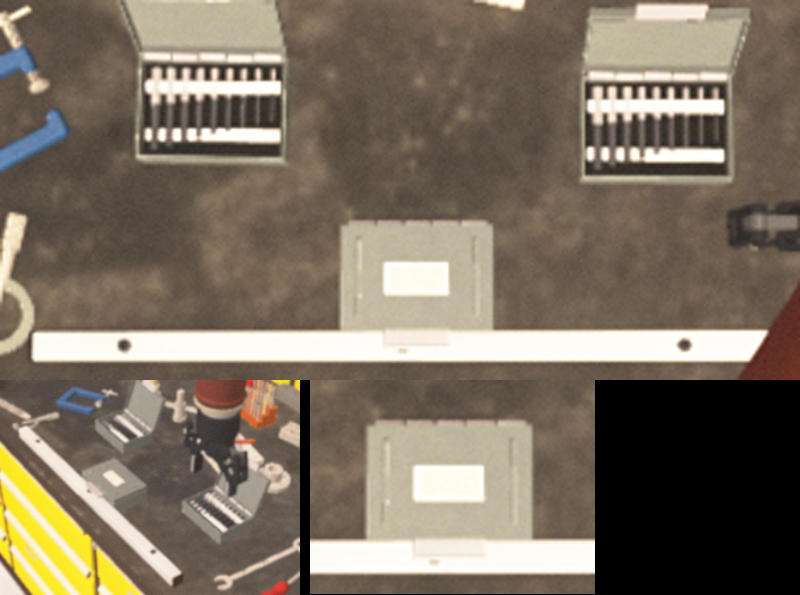

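The left and right cases stand open in place. The middle one is shut and square against the bar: its front edge is at row 330 across columns 342–493, with no gap. The gripper touches nothing, so I'm handing the job in.

```bash
python3 -c "
from plant import ctrl
print(ctrl.finish_job())"
```

```text
the job is handed in; nothing more can be done
None
```

I lifted all three lids: the left and right cases swing freely and stand open where they were, and the stiff middle case is shut and square against the stop bar, handed in at about 30 s of the 72 s (no verdict was returned).

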